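# Hinge check on a repaired laptop

## Robot

A 6-joint arm with a two-finger parallel gripper is mounted at the origin on the work surface. World frame = base frame: x ahead of the robot, y to its left, z up, the work surface at z = 0. Lengths are in m, angles in degrees, forces in N, time in s.
With the tool pointing down it reaches from about 0.35 to 0.95 m from the base axis. Payload 17.4 kg.
Tool frame: the origin (TCP) lies at the centre of the arm's flange, where the gripper is bolted on; the fingertips stand 186 mm ahead of it and the grasp point (between the pads) lies 167 mm ahead of it; x points along the fingers, y is the direction in which the jaws open and shut, and the axes are right-handed (so a half turn about x gives the same grasp; the last joint's range is limited). The gripper opens to 93 mm and grips with 3 to 60 N. Pads are 15 mm wide; open, the fingers measure 128 mm over their backs; the gripper's body (75 mm by 188 mm) begins 65 mm behind the grasp point.
Start: joints at [69.167, 6.646, 82.598, -0, 90.757, -2.166], TCP at [0.216, 0.639, 0.405] pointing down, gripper open.
Joint ranges: [-162.19, 162.19], [-47.58, 125.68], [4.15, 143.07], [-65.23, 245.23], [0.69, 171.88], [-170.13, 170.13]. Speed limits (degrees/s): [108.29, 108.29, 127.2, 180, 180, 180].

## Interface

Orientations are given as [roll, pitch, yaw] about the fixed x, y, z axes, in that order (R = Rz(yaw) Ry(pitch) Rx(roll)).
In Python, from cell import manip gives the robot as it stands. The module is installed in compiled form; this text tells all that it offers. Calls block until the motion is done:
- manip.move_ptp(position, orientation): joint-space move of the TCP to a pose.
- manip.move_l(position, attitude=None, rate=0.15): straight line of the TCP; attitude=None keeps the orientation; rate is the mean speed in m/s.
- manip.move_joints(angles): joint-space move.
- manip.open_gripper() and manip.grasp(): open the fingers fully, or close them until they stop; the grip force is fixed at half the most.
- manip.wait(seconds).
- manip.inverse_kinematics(position, orientation): joint angles nearest the present ones, or None.
- manip.get_image(name): name is "scene" or "top" or "wrist"; returns (picture, depth): 384x512x3 uint8, red, green, blue; 384x512 float32, m along the optical axis (not along the pixel's ray), 0 where there is no reading.
- manip.camera_params(name): a dict with "fx", "fy", "cx", "cy" (pixels), "rvec" (rotation vector, rad) and "tvec" (3), from world to camera coordinates, as OpenCV has them. Camera axes: x right, y down, z forward; pixel columns grow to the right and rows downward; lengths in m; the calibration is good to about 2 mm. The wrist camera is an equidistant fisheye: a pixel r from the principal point sees the ray r / f radians off the axis. A picture is of the moment at which its call begins: read the wrist's pose just before it. camera_params takes no time and is no camera call; for the wrist camera it gives the pose at the moment of the call.
A pose or a line that the arm cannot do raises manip.MotionError and nothing moves.
- manip.close_job(): hands the job in, once; it reports no verdict.
Readings, each from a call of its own:
- manip.read_clock(): time.
- manip.read_qpos(): joint angles.
- manip.read_joint_vel(): joint speeds.
- manip.read_joint_efforts(): joint torques, N m.
- manip.read_tool_pos(): TCP position.
- manip.read_tool_rot(): TCP orientation.
- manip.read_ft_force(): force on the tool from outside, world axes, zero at the start.
- manip.read_wrist_torque(): the same for the moment, N m.
- manip.read_grip_width(): opening from 0.0 (shut) to 1.0 (fully open).
Only numpy, scipy, OpenCV 4.12 (cv2) and the standard library are available. Lean on these libraries where they do the work, as an engineer would, in place of code of your own. Each camera call takes 0.05 s, during which the arm holds its last target. There are 200 camera calls.

## Task

The hinge of the laptop on the repair desk has just been refitted, and its lid stands slightly ajar. Raise the lid smoothly, without flinging it, until it stands parallel to the orange blade of the angle gauge beside it, then let go and move clear, leaving it standing at that angle by itself for a few seconds to show that the hinge holds. Never push the lid past upright, keep off the gauge and the lamp that hangs over the laptop, and leave the other things on the desk where they are.

Things in the scene. Friction and masses are not known exactly. Their poses are not given: they have to be found in the camera images.
- laptop: Dark grey laptop base, 200 (x) x 280 (y) x 18 mm high, fixed to the desk between two blue cradle blocks (26 mm high, outside its short sides). Origin on the desk under its centre; x runs from its front edge (towards the robot) to the hinge side, y along the hinge, z up. Keyboard deck at z = 18 to 20 mm. The lid's hinge line runs along y at x = +100, z = 21 mm.
- lid (a joint): Opening angle of the lid in rad: 0 shut (lid level over the deck), 1.57 upright; it grows as the free edge rises. The hinge is stiff (friction about 0.55 N m) and holds the lid at any angle; raising it at the free edge takes about 4 to 6 N. It starts 0.30 to 0.50 rad open.
- lid_edge (a point): Middle of the lid's free edge (nearest the robot), half-way through its thickness. Lid: flat rigid panel, light grey outside, black screen on the underside, 200 mm from hinge to free edge, 276 wide, 8 thick, about 0.32 kg. Its underside's plane holds the hinge line: at angle a the edge's underside is 200 cos a mm towards the laptop's -x and 200 sin a above the hinge.
- lamp: White fixed lamp; origin and axes as the laptop's. Its light bar, 36 (x) x 300 (y) x 18 mm, hangs over the lid: underside 358 mm above the desk, x +7 to +43, y -180 to +120 mm. Upright at x = +130, y = -215, behind the laptop's right side. It leaves no room for an upright gripper at the edge of a raised lid: reach in from the front, fingers pointing forward and down, leaning 25 to 40 degrees.
- gauge (a joint): Angle in rad of the angle gauge's orange blade, preset between 0.70 and 1.25 (40 to 72 degrees): 0 is level, it grows as the tip rises, exactly as the lid's angle does; the lid is to reach this value. Its pivot is parallel to the lid's hinge, at x = 0, y = +200, z = 21 mm in the laptop's frame. Do not touch.
- gauge_tip (a point): Free end of the gauge's blade, a flat orange strip 130 x 18 x 6 mm beside the laptop's left side; its dark steel foot is fixed to the desk (x -55 to 35, y 177 to 223 mm in the laptop's frame). The point's x axis points along the blade to its pivot; the matching x axis of lid_edge points along the lid to its hinge.
- caddy: Red plastic drive frame, 100 x 76 x 12 mm, loose, beside the laptop; origin under its centre.
- notepad: Yellow note pad, 76 x 100 x 14 mm, loose, beside the laptop; origin under its centre.
- drive: Silver disk drive, 100 x 70 x 9 mm, loose, beside the laptop; origin under its centre.
- adapter: Black power adapter, 110 x 50 x 30 mm, loose; origin under its centre.
- screwdriver: Blue screwdriver, 150 mm long, lying on the desk, loose.
- screw_bowl: White bowl, 80 mm wide, 30 mm high, loose; origin under its centre.

How it is judged (in metres and radians):
On the way, in this order (a step that is already met when the one before it is completed fails the run):
1. the robot raises the lid until it is parallel to the gauge's blade (within 7 degrees) (angle between the x axis of lid_edge and the x axis of gauge_tip, either way round below 0.12 rad and not (contact force between laptop and the fingers below 0.1 N and contact force between laptop and the arm below 0.1 N)), for 0.1 s.
2. the robot has let go of the lid, and it stands still by itself, parallel to the gauge's blade (within 7 degrees), for 1.5 s (angle between the x axis of lid_edge and the x axis of gauge_tip, either way round below 0.12 rad and contact force between laptop and the fingers below 0.1 N and contact force between laptop and the arm below 0.1 N and velocity of joint lid between -0.05 and 0.05 rad/s), for 1.5 s.
At the end, for the whole second after the job is handed in: The lid stands still and untouched, parallel to the gauge's blade within 7 degrees (0.12 rad) (all of step 2).
It fails at once if the gauge's blade is moved by more than 10 mm (distance of gauge_tip from where it was at the start of the episode above 0.01 m).
It fails at once if the lid is pushed past upright (over 95 degrees) (value of joint lid above 1.66 rad).
It fails at once if the lid is flung (over 2 rad/s) (velocity of joint lid above 2 rad/s or velocity of joint lid below -2 rad/s).
It fails at once if the lamp is bumped (over 3 N) (contact force between lamp and the fingers above 3 N or contact force between lamp and the arm above 3 N).
It fails at once if one of the loose things on the desk is displaced by more than 30 mm (distance of any of caddy, notepad, drive, adapter, screwdriver, screw_bowl from where it was at the start of the episode above 0.03 m).
It also fails if it takes over 40 s, if anything falls off the work surface, if the arm or the gripper's body presses on something with over 40 N, if the wrist force passes 120 N, or if a joint passes its speed limit or range.

## Working session

There is one attempt and no reset: what is moved stays moved. The work goes in short steps, each a Python script; the robot and the scene stay as the last script left them, time stands still between calls to the robot, and variables do not carry over. Pictures are saved under pics/ and viewed, about 8 in all and at most 12, crops included, and the job is handed in when it is done.

```bash
mkdir -p pics; cat > h.py <<'E'
import numpy as np, cv2
from cell import manip
def pts(name):
    p=manip.camera_params(name); im,d=manip.get_image(name)
    R=cv2.Rodrigues(np.array(p["rvec"],float))[0]; t=np.array(p["tvec"],float).ravel()
    v,u=np.mgrid[:384,:512]
    P=np.stack([(u-p["cx"])/p["fx"]*d,(v-p["cy"])/p["fy"]*d,d],-1)
    W=(P-t)@R; W[d<=0]=np.nan
    return im,W
def save(n,im): cv2.imwrite("pics/%s.png"%n,im[:,:,::-1])
E
python3 - <<'E'
from h import *
print(manip.read_clock())
for n in ("scene","top"):
    im,W=pts(n); save(n+"0",im); np.savez("/tmp/%s.npz"%n,im=im,W=W)
    hsv=cv2.cvtColor(im,cv2.COLOR_RGB2HSV)
    for c,lo,hi in (("orange",(8,150,120),(20,255,255)),("blue",(100,120,50),(130,255,255))):
        m=cv2.inRange(hsv,lo,hi); k,l,s,ce=cv2.connectedComponentsWithStats(m)
        for i in range(1,k):
            if s[i,4]>40:
                w=W[l==i]; print(n,c,s[i],np.nanpercentile(w,[3,50,97],axis=0).round(3).tolist())
E
```

```text
0.0
scene blue [360 202  23   5 111] [[0.404, 0.276, 0.016], [0.421, 0.306, 0.025], [0.439, 0.336, 0.031]]
scene blue [265 250  18  16 138] [[0.699, 0.089, 0.018], [0.725, 0.105, 0.027], [0.751, 0.12, 0.033]]
scene blue [ 335  336   98   48 2050] [[0.855, 0.385, 0.0], [0.885, 0.471, 0.007], [0.939, 0.596, 0.052]]
top blue [  29   71   78   31 1981] [[0.849, 0.386, 0.0], [0.901, 0.507, 0.013], [0.937, 0.616, 0.052]]
top blue [185 129  12  18  81] [[0.696, 0.093, 0.02], [0.724, 0.108, 0.025], [0.745, 0.12, 0.033]]
top blue [275 162  12  19 129] [[0.584, -0.19, 0.019], [0.611, -0.174, 0.026], [0.637, -0.161, 0.031]]
top blue [111 226  24  16 184] [[0.396, 0.273, 0.016], [0.415, 0.304, 0.023], [0.436, 0.336, 0.029]]
```

```bash
python3 - <<'E'
import cv2,numpy as np
a=cv2.imread("pics/scene0.png");b=cv2.imread("pics/top0.png")
cv2.imwrite("pics/both.png",np.hstack([cv2.resize(a,(400,300)),cv2.resize(b,(400,300))]))
E
```

```text
(no output)
```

View pics/scene0.png

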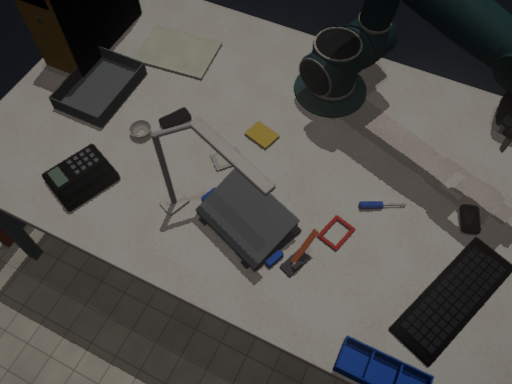

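View pics/top0.png

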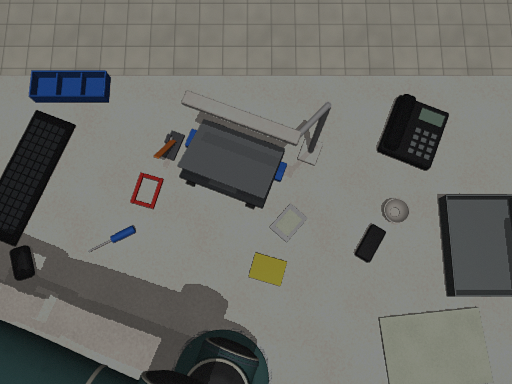

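The scene and top views show the laptop at scene (248,215) / top (232,165), lamp bar over its rear, orange blade at top (165,148), caddy at top (147,191). Next: frame, lid plane and blade.

```bash
python3 - <<'E'
import numpy as np,cv2
c=(np.array([.724,.107])+np.array([.611,-.174]))/2
y=np.array([.113,.281]);y/=np.linalg.norm(y);x=np.array([y[1],-y[0]])
print("c",c,"yaw",np.degrees(np.arctan2(x[1],x[0])))
for n in("scene","top"):
    D=np.load("/tmp/%s.npz"%n);im,W=D["im"],D["W"]
    L=np.stack([(W[...,:2]-c)@x,(W[...,:2]-c)@y,W[...,2]],-1)
    hsv=cv2.cvtColor(im,cv2.COLOR_RGB2HSV).astype(int)
    o=(hsv[...,0]<22)&(hsv[...,0]>3)&(hsv[...,1]>120)&(abs(L[...,0])<.2)&(abs(L[...,1]-.2)<.06)&(L[...,2]>.03)
    b=L[o];print(n,"blade",len(b),np.percentile(b,[2,50,98],axis=0).round(3).tolist())
    q=b-b.mean(0);d=np.linalg.svd(q)[2][0];print(" dir",d.round(3),"ang xz",np.degrees(np.arctan2(abs(d[2]),abs(d[0]))))
    pf=np.polyfit(b[:,0],b[:,2],1);print(" slope ang",np.degrees(np.arctan(pf[0])))
    # pivot at measured: angle of each pt about pivot
    m=(abs(L[...,1])<.15)&(abs(L[...,0])<.14)&(L[...,2]>.03)&(L[...,2]<.2)&(hsv[...,1]<90)
    p=L[m]
    for _ in range(4):
        A=np.c_[p[:,:2],np.ones(len(p))];k=np.linalg.lstsq(A,p[:,2],rcond=None)[0];r=p[:,2]-A@k;p=p[abs(r)<max(.006,2*r.std())]
    print(" lid",len(p),k.round(4),"ang",np.degrees(np.arctan(np.hypot(k[0],k[1]))),"yawcorr",np.degrees(np.arctan2(k[1],k[0])),"rms",r.std())
    print(np.percentile(p,[1,50,99],axis=0).round(3).tolist())
    # front edge line: min x per y-bin ; side edges
    e=[(yy,np.percentile(p[abs(p[:,1]-yy)<.01][:,0],3)) for yy in np.arange(-.1,.11,.02) if (abs(p[:,1]-yy)<.01).sum()>5]
    e=np.array(e);print(" edge fit",np.polyfit(e[:,0],e[:,1],1).round(4))
    bl=(hsv[...,0]>100)&(hsv[...,0]<130)&(hsv[...,1]>120)&(abs(L[...,0])<.12)&(abs(L[...,1])<.2)
    for s in(1,-1):
        z=L[bl&(L[...,1]*s>0)]
        if len(z): print(" cradle",s,len(z),np.percentile(z,[2,50,98],axis=0).round(3).tolist())
E
```

```text
c [ 0.6675 -0.0335] yaw -21.906797067402376
scene blade 206 [[-0.116, 0.19, 0.032], [-0.075, 0.198, 0.072], [-0.033, 0.206, 0.117]]
 dir [ 0.696  0.008 -0.718] ang xz 45.88797372691375
 slope ang -45.51226130655874
 lid 4726 [-0.368  -0.0042  0.0567] ang 20.20532696405925 yawcorr -179.3439276905066 rms 0.002774064016159433
[[-0.111, -0.136, 0.031], [-0.018, 0.013, 0.063], [0.07, 0.135, 0.098]]
 edge fit [-0.1287 -0.1   ]
 cradle 1 136 [[-0.026, 0.138, 0.018], [0.003, 0.15, 0.027], [0.029, 0.161, 0.033]]
 cradle -1 32 [[-0.016, -0.161, 0.019], [0.016, -0.157, 0.027], [0.032, -0.15, 0.033]]
top blade 129 [[-0.12, 0.188, 0.032], [-0.08, 0.197, 0.079], [-0.036, 0.206, 0.119]]
 dir [-0.694 -0.021  0.72 ] ang xz 46.05815565785834
 slope ang -45.97047097479189
 lid 4604 [-0.3705 -0.0041  0.0551] ang 20.331664950133206 yawcorr -179.36556783718996 rms 0.0024842781801633243
[[-0.116, -0.137, 0.031], [-0.031, -0.004, 0.067], [0.065, 0.133, 0.099]]
 edge fit [-0.0096 -0.1129]
 cradle 1 82 [[-0.031, 0.144, 0.019], [-0.0, 0.151, 0.025], [0.025, 0.159, 0.034]]
 cradle -1 133 [[-0.028, -0.162, 0.019], [-0.0, -0.152, 0.026], [0.028, -0.141, 0.032]]
```

Lid plane and gauge blade both put the laptop origin about 26 mm nearer the robot than the cradle centres. The lid is at about 20.3° and the blade at about 46.0°. Plan: push up the underside of the edge with closed fingers along the hinge arc. First an IK scan.

```bash
cat >> h.py <<'E'
from scipy.spatial.transform import Rotation as Ro
YAW=np.radians(-21.5); X=np.array([np.cos(YAW),np.sin(YAW),0]); Y=np.array([-X[1],X[0],0]); Z=np.array([0,0,1.])
O=np.array([.6675,-.0335,0])-.026*X
def pose(a,phi,h,back=0,s=.161,flip=1,yl=0.,up=0):
    """TCP pose: finger axis h below lid-edge underside at lid angle a (deg); fingers phi deg below level"""
    a,p=np.radians([a,phi]); E=O+X*(.1-.2*np.cos(a))+Z*(.021+.2*np.sin(a))+Y*yl
    f=np.cos(p)*X-np.sin(p)*Z; n=np.sin(p)*X+np.cos(p)*Z; y=flip*Y
    R=np.c_[f,y,np.cross(f,y)]
    return (E-h*n-(s+back)*f+Z*up).tolist(), Ro.from_matrix(R).as_euler("xyz",degrees=True).tolist()
E
python3 - <<'E'
from h import *
for flip in(1,-1):
  for phi in(35,42,50,58):
    r=[manip.inverse_kinematics(*pose(*q,flip=flip)) for q in((20.3,phi,.03,.1),(20.3,phi,.03),(47,phi,.0))]
    u=manip.inverse_kinematics(*pose(20.3,phi,.03,.1,flip=flip,up=.15))
    print(flip,phi,[None if i is None else np.round(i).astype(int).tolist() for i in r+[u]])
E
```

```text
1 35 [[21, -42, 143, -51, 46, -21], [12, -23, 138, -63, 31, -10], [7, -22, 127, -46, 32, -32], [21, -47, 131, -41, 57, -37]]
1 42 [[18, -40, 138, -39, 49, -33], [10, -24, 135, -45, 34, -27], [5, -21, 124, -33, 38, -44], [18, -44, 126, -33, 61, -44]]
1 50 [[14, -37, 133, -28, 53, -44], [9, -23, 132, -31, 39, -42], [4, -19, 119, -23, 45, -53], [14, -40, 121, -24, 67, -51]]
1 58 [[10, -33, 127, -19, 59, -52], [6, -21, 128, -20, 46, -51], [2, -16, 115, -16, 52, -60], [10, -35, 115, -17, 73, -57]]
-1 35 [[21, -42, 143, -51, 46, 159], [12, -23, 138, -63, 31, 170], [7, -22, 127, -46, 32, 148], [21, -47, 131, -41, 57, 143]]
-1 42 [[18, -40, 138, -39, 49, 147], [10, -24, 135, -45, 34, 153], [5, -21, 124, -33, 38, 136], [18, -44, 126, -33, 61, 136]]
-1 50 [[14, -37, 133, -28, 53, 136], [9, -23, 132, -31, 39, 138], [4, -19, 119, -23, 45, 127], [14, -40, 121, -24, 67, 129]]
-1 58 [[10, -33, 127, -19, 59, 128], [6, -21, 128, -20, 46, 129], [2, -16, 115, -16, 52, 120], [10, -35, 115, -17, 73, 123]]
```

```bash
python3 - <<'E'
from h import *
manip.grasp()
manip.move_ptp(*pose(20.3,50,.03,.1,up=.15))
manip.move_l(*pose(20.3,50,.03,.1),rate=.15)
print(manip.read_clock(),manip.read_ft_force())
manip.move_l(*pose(20.3,50,.03),rate=.1)
print(manip.read_clock(),manip.read_ft_force(),manip.read_tool_pos())
im,W=pts("scene");save("s1",im[120:300,150:360].repeat(3,0).repeat(3,1))
E
```

```text
5.05 [-0.5713108  -1.02176969 -0.74279425]
6.2 [ 0.00833021 -0.05382294  0.32612148] [0.44412687 0.05457421 0.19489979]
```

View pics/s1.png

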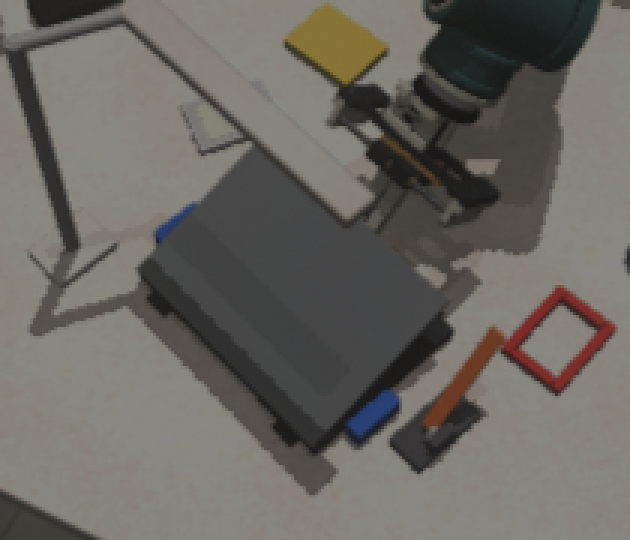

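The closed fingers reach under the lid edge at crop (380,210), with no contact force. I'll raise partway along the arc, then measure.

```bash
cat >> h.py <<'E'
def lid():
    for n in("scene","top"):
        im,W=pts(n); hsv=cv2.cvtColor(im,cv2.COLOR_RGB2HSV).astype(int)
        L=(W-O)@np.c_[X,Y,Z]
        r=np.hypot(L[...,0]-.1,L[...,2]-.021); a=np.degrees(np.arctan2(L[...,2]-.021,.1-L[...,0]))
        m=(abs(L[...,1]-.08)<.05)&(r>.08)&(r<.21)&(hsv[...,1]<90)&(a>12)&(a<90)
        p=L[m]; p=p[abs(a[m]-np.median(a[m]))<6]
        c,v=p[:,[0,2]].mean(0),np.linalg.svd(p[:,[0,2]]-p[:,[0,2]].mean(0),full_matrices=False)[2][0]
        print(n,len(p),"lid deg",round(float(np.degrees(np.arctan(-v[1]/v[0]))),2))
    return im
E
python3 - <<'E'
from h import *
lid()
for h in(.02,.012):
    manip.move_l(*pose(20.3,50,h),rate=.05); print(h,np.round(manip.read_ft_force(),1))
for a in range(22,37,2):
    manip.move_l(*pose(a,50,.012),rate=.05); print(a,np.round(manip.read_ft_force(),1))
print(manip.read_clock()); lid()
E
```

```text
scene 1293 lid deg 20.45
top 1159 lid deg 20.25
0.02 [ 0.3  0.1 -0.5]
0.012 [0.  0.8 0.4]
22 [-0.7 -0.5  0. ]
24 [ 0.6 -0.2  0.2]
26 [ 0.2  0.6 -0. ]
28 [-0.  -0.3 -0.7]
30 [ 0.4  0.5 -0.3]
32 [ 0.3  0.3 -0.5]
34 [-0.1  0.2  0.1]
36 [-0.5 -0.1 -0.2]
9.3167
scene 1312 lid deg 36.09
top 935 lid deg 35.67
```

The lid follows the commanded angle. Finish to 46°, then back off.

```bash
python3 - <<'E'
from h import *
for a in range(38,47,2): manip.move_l(*pose(a,50,.012),rate=.04)
print(manip.read_clock(),np.round(manip.read_ft_force(),1)); im=lid()
manip.wait(.3)
save("t2",im[60:260,120:340].repeat(3,0).repeat(3,1)[:600,:])
E
```

```text
11.0417 [ 0.4 -0.2  0.4]
scene 1274 lid deg 46.07
top 744 lid deg 45.51
```

View pics/t2.png

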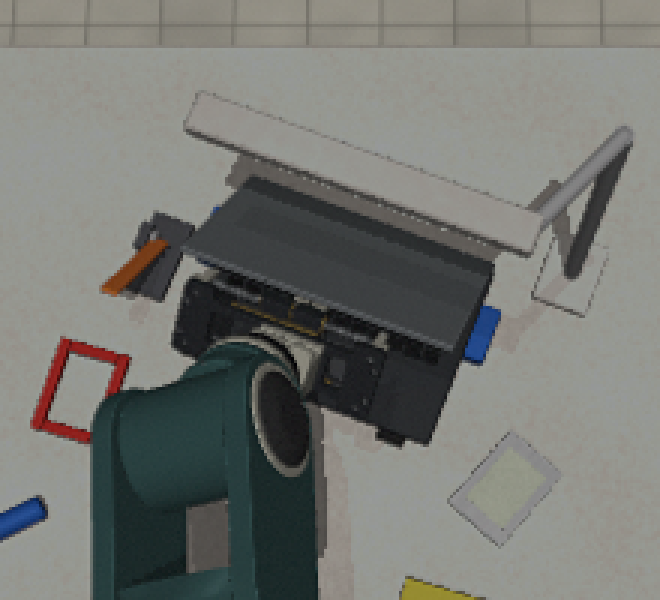

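The top view shows the lid standing near 46°, the blade, lamp and caddy untouched, and the gripper in front of the edge. Now back off.

```bash
python3 - <<'E'
from h import *
manip.move_l(*pose(46,50,.03),rate=.05)
manip.move_l(*pose(46,50,.03,.12),rate=.1)
print(manip.read_clock()); lid(); manip.wait(2.5); im=lid()
im,W=pts("scene");hsv=cv2.cvtColor(im,cv2.COLOR_RGB2HSV).astype(int);L=(W-O)@np.c_[X,Y,Z]
b=L[(hsv[...,0]<22)&(hsv[...,0]>3)&(hsv[...,1]>120)&(abs(L[...,1]-.2)<.06)&(abs(L[...,0])<.2)&(L[...,2]>.03)]
d=np.linalg.svd(b-b.mean(0),full_matrices=False)[2][0];print("blade",np.degrees(np.arctan(-d[2]/d[0])),b[:,2].max())
save("s3",im[120:300,150:360].repeat(3,0).repeat(3,1)); print(manip.read_clock())
E
```

```text
13.3
scene 1267 lid deg 45.99
top 738 lid deg 45.38
scene 1267 lid deg 46.01
top 746 lid deg 45.57
blade 45.79670459048722 0.12388032210545243
16.05
```

View pics/s3.png

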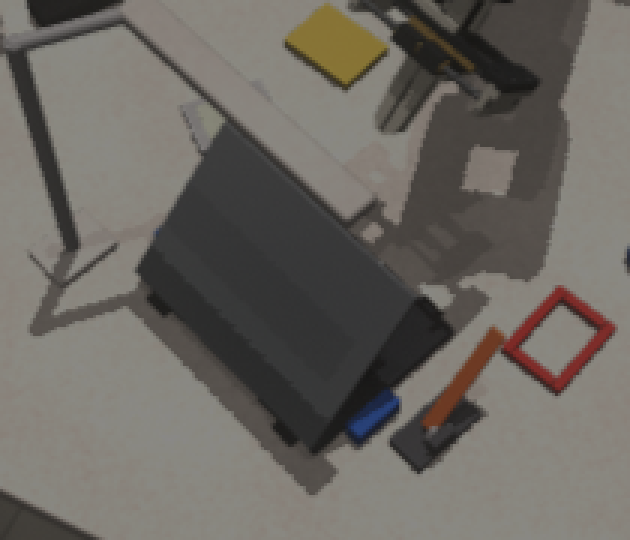

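The gripper is clear at crop (400,110). The lid stands parallel to the blade, which runs from (430,425) to (495,335), and the red caddy hasn't moved. Handing in.

```bash
python3 -c "
from cell import manip
manip.close_job()"
```

```text
the job is handed in; nothing more can be done
```

I raised the lid from about 20° to about 46° by pushing up under its free edge with closed fingers along the hinge arc. Then I backed the gripper off and handed the job in just after 16 s on the clock.

- **Lid angle:** after release it measured 46.0° in the scene view and 45.4° in the top view. After a 2.5 s wait it was still 46.0° and 45.6°. The two views disagree by about 0.5°.
- **Gauge:** the blade measured 45.8°, so the lid is within about 0.5° of it, against the 7° allowed. It read 45.9° from the same camera at the start, so it was not disturbed.
- **Rest of the desk:** in the last picture the gripper was clear of the lid. The lamp, caddy and note pad were where they started, judged by eye. I did not measure any of the loose things, and the adapter, screwdriver and bowl were not in that last crop.
- **Check that disagreed:** the wrist force never rose above about 1 N of noise. I read it only when the arm had stopped, so it never showed the 4 to 6 N push. My evidence for contact is that the lid followed the commanded angle.

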